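Load the battery pack and slide the bay cover shut

ROBOT

A 6-joint arm with a two-finger parallel gripper is mounted at the origin on the work surface. World frame = base frame: x ahead of the robot, y to its left, z up, the work surface at z = 0. Lengths are in mm, angles in rad, forces in N, time in s.
With the tool pointing down it reaches from about 375 to 925 mm from the base axis. Payload 5.7 kg.
Tool frame: the origin (TCP) lies at the very end of the fingers, on their centre line; the grasp point (between the pads) lies 19 mm behind it; z points along the fingers, y is the line along which they close (so a half turn about z gives the same grasp; the last joint's range is limited). The gripper opens to 85 mm and grips with 20 to 120 N. Pads are 22 mm wide; open, the fingers measure 114 mm over their backs; the gripper's body (76 mm by 85 mm) begins 54 mm behind the grasp point. The pads swing forward as they close: fully open they stand 13 mm farther back than shut.
Start: joints at [-1.366, 0.359, 1.51, -0, 1.272, -0.115], TCP at [188.61, -569.552, 231.267] pointing down, gripper open.
Joint ranges: [-2.97, 2.97], [-1.01, 2.36], [0.21, 2.38], [-0.96, 4.11], [0.2, 2.71], [-2.98, 2.98]. Speed limits (rad/s): [2.39, 2.39, 3.14, 3.14, 3.14, 3.14].

INTERFACE

Orientations are given as [roll, pitch, yaw] about the fixed x, y, z axes, in that order (R = Rz(yaw) Ry(pitch) Rx(roll)).
In Python, from station import ctrl gives the robot as it stands.
- The arm moves only by the tool carry_out, never from a script. Its argument "moves" is a list of rows, each an object with "xyz": the shift along the tool's x, y, z in units of 20 mm (1.0 is 20 mm), a list of three; "rotation": the turn, a rotation vector about the tool's x, y, z in units of 0.1 rad (1.0 is 0.1 rad), a list of three; "fingers": the opening, from -1 (shut) to 1 (fully open). In form: [{"xyz": [dx, dy, dz], "rotation": [wx, wy, wz], "fingers": fingers}, ...]. A call has 1 to 5 rows; each row shifts and turns the commanded pose from where the row before left it, along the tool's axes as they then stand; what a row does not reach is not made up. A row lasts 1/12 s, in which the tool goes at most 41.7 mm and 7.16 degrees, less where a joint would pass 70% of its speed; a pose out of reach is approached as far as the arm can. A call with a number of a shift or a turn outside -1 to 1 is refused whole. A call with a gripper value outside its range is refused whole. The fingers move at their own pace and stop on an object; the grip force is fixed at half the most. Time passes only in rows, so rows that do not move let the fingers close. It gives the time, the measured TCP pose, the force, the opening and the grip force at its end, in the units of the state.
- ctrl.get_obs(): the state, without advancing time (a new reading comes with each control period).
- ctrl.read_camera(name): name is "scene" or "top"; returns the picture (400x640x3 uint8, blue, green, red); there is no depth.
- ctrl.camera_params(name): a dict with "camera_matrix" (3x3 intrinsics, pixels), "k1" (the pictures are not rectified: a ray, as slopes to the right and down, at radius r is drawn at 1 + k1 r^2 times it, then the intrinsics apply), "pose" (4x4, takes a point from camera to world coordinates). Camera axes: x right, y down, z forward; pixel columns grow to the right and rows downward; lengths in mm; the calibration is good to about 2 mm. A picture is of the moment at which its call begins. camera_params takes no time and is no camera call.
- ctrl.sign_off(): hands the job in; it is judged then, once.
The state is a dict: "time_s": time; "joint_positions": joint angles; "joint_velocities": joint speeds; "tau": joint torques, N m; "tcp_pos": TCP position; "tcp_rot": TCP orientation; "wrist_force": force on the tool from outside, world axes, zero at the start; "torque": the same for the moment, N m; "finger_gap": finger opening in mm; "gripper_force": force on a finger pad.
Only numpy, scipy, OpenCV 4.12 (cv2) and the standard library are available. Lean on these libraries where they do the work, as an engineer would, in place of code of your own. Each camera call takes 0.05 s, during which the arm holds its last target. There are 200 camera calls.

TASK

Slide the cover of the test unit fully open, take the longer of the two battery packs and set it down flat inside the battery bay (lower it in, do not drop it), let go, then slide the cover fully home over it. Leave the shorter pack and the other things on the table where they are.

Things in the scene. Friction and masses are not known exactly. Their poses are not given: they have to be found in the camera images.
- unit: The test unit: a dark grey box fixed to the table, 98 mm (own x) by 276 mm (own y) by 64 mm high; origin at the centre of its underside, z up. The battery bay, an open-topped rectangular compartment, fills its -y half; its +y half is a solid flat deck at the 64 mm height. Thin fixed aluminium guide rails along both long edges reach up to 73 mm.
- bay (a point): Centre of the battery bay's floor, 6 mm above the table; axes as the unit's. Inside the bay is 78 mm (x) by 122 mm (y) and 58 mm deep, with upright walls. The pack lies in it with its long axis along y, either way round.
- cover (a joint): How far the sliding cover is open, in m: 0 = fully home over the bay (end stop), 0.132 = fully open, lying over the deck (end stop). It moves along the unit's +y to open, starts less than half open, and slides with about 2 N of friction and no spring; it stays where it is left.
- cover_rib (a point): Centre of the top of the push rib in the middle of the cover; axes as the unit's. The cover is a flat aluminium plate 86 mm (x) by 132 mm (y), 5 mm thick, its upper face 70 mm above the table. The black rib crosses it along x: 60 mm (x) by 14 mm (y), standing 28 mm above the plate, top 98 mm above the table. Push against its flat sides in +y or -y.
- long_pack: The longer battery pack: black block 66 mm (own x) by 110 mm (own y) by 30 mm high, with a grey grip rib centred on top that runs along y: 18 mm wide (x), 80 mm long (y), 24 mm high, so 54 mm high in all. Origin at the centre of its underside, z up. About 0.3 to 0.65 kg. In the bay it is clear of the closed cover by 5 mm.
- short_pack: The shorter battery pack, not wanted: same section and make, but 76 mm long (own y), rib 46 mm long. Origin at the centre of its underside. It and the long pack may have changed places.
- screwdriver: Bystander: a screwdriver lying on the table, along its own x.
- wrench: Bystander: a steel wrench lying on the table, along its own x.
- mug: Bystander: a white mug, 80 mm across, 90 mm high; origin under its centre.
- casting: Bystander: a ribbed aluminium casting 90 by 150 mm, 68 mm high; origin under its centre.
- tape_roll: Bystander: a cardboard ring lying flat, 90 mm across, 24 mm high; origin under its centre.
- tool_case: Bystander: a black flat case 100 by 160 mm, 40 mm high; origin under its centre.
Mind the look-alikes: they are no part of the job. What is shaped like the long_pack but pink or turquoise is not meant.

How it is judged (in metres and radians):
On the way, in this order (a step that is already met when the one before it is completed fails the run):
1. the cover is slid open, clear of the bay (value of joint cover above 0.12 m), for 0.2 s.
2. the long pack lies flat on the bay's floor, let go (x of long_pack in the frame of bay between -0.012 and 0.012 m and y of long_pack in the frame of bay between -0.012 and 0.012 m and z of long_pack in the frame of bay between -0.004 and 0.004 m and angle between long_pack's own z axis and vertical below 0.06 rad and contact force between long_pack and the fingers below 0.1 N), for 0.2 s.
At the end, for the whole second after the job is handed in: The long pack lies flat (within 0.06 rad) on the bay's floor (its underside within 4 mm of it, its centre within 12 mm of the bay's along each side), at rest, and the cover is home to within 4 mm and at rest (x of long_pack in the frame of bay between -0.012 and 0.012 m and y of long_pack in the frame of bay between -0.012 and 0.012 m and z of long_pack in the frame of bay between -0.004 and 0.004 m and angle between long_pack's own z axis and vertical below 0.06 rad and value of joint cover below 0.004 m and linear speed of long_pack below 0.02 m/s and velocity of joint cover between -0.01 and 0.01 m/s); the robot touches nothing.
It fails at once if the shorter pack is moved by more than 30 mm (distance of short_pack from where it was at the start of the episode above 0.03 m).
It fails at once if another bystander is moved by more than 30 mm (distance of any of screwdriver, wrench, mug, casting, tape_roll, tool_case from where it was at the start of the episode above 0.03 m).
It fails at once if the long pack is dropped (moves faster than 0.6 m/s with the fingers off it) (contact force between long_pack and the fingers below 0.1 N and linear speed of long_pack above 0.6 m/s).
It also fails if it takes over 64 s, if anything falls off the work surface, if the arm or the gripper's body presses on something with over 40 N, if the wrist force passes 120 N, or if a joint passes its speed limit or range.

## Working session

There is one attempt and no reset: what is moved stays moved. The work goes in short steps, Python scripts to look and compute and a tool call to move; the robot and the scene stay as the last step left them, time stands still between calls to the robot, and variables do not carry over. Pictures are saved under pics/ and viewed, at most 13 in all, crops included, and the job is handed in when it is done.

Besides the shell and the picture viewer there is one more tool, called after "Request:" by a JSON object that holds its "op" and its "data", one argument or row to a line. carry_out: Moves the arm, as the interface text tells. Its arguments: {"type":"object","properties":{"moves":{"type":"array","items":{"type":"object","properties":{"xyz":{"type":"array","items":{"type":"number","minimum":-1,"maximum":1}},"rotation":{"type":"array","items":{"type":"number","minimum":-1,"maximum":1}},"fingers":{"type":"number"}}}}},"required":["moves"]}

```bash
mkdir -p pics; ls
python3 - <<'E'
from station import ctrl
import cv2,numpy as np
for n in("scene","top"):
    cv2.imwrite(f"pics/{n}0.png",ctrl.read_camera(n)); p=ctrl.camera_params(n)
    print(n,np.round(p["camera_matrix"],1).tolist(),p["k1"],np.round(p["pose"],3).tolist())
o=ctrl.get_obs();print(o)
E
```

```text
pics
scene [[453.9, 0.0, 328.5], [0.0, 453.9, 200.1], [0.0, 0.0, 1.0]] -0.03139756424331569 [[0.563, 0.697, -0.444, 1061.434], [0.826, -0.476, 0.301, -386.874], [-0.002, -0.536, -0.844, 1127.829], [0.0, 0.0, 0.0, 1.0]]
top [[498.5, 0.0, 309.2], [0.0, 498.5, 210.7], [0.0, 0.0, 1.0]] -0.040107329568281606 [[-0.002, -0.997, 0.076, 415.931], [-1.0, 0.003, 0.015, -22.825], [-0.015, -0.075, -0.997, 1650.953], [0.0, 0.0, 0.0, 1.0]]
{'time_s': 0.1, 'joint_positions': array([-1.36608971e+00,  3.59403847e-01,  1.51135016e+00, -8.93245041e-06,
        1.27249909e+00, -1.15111273e-01]), 'joint_velocities': array([-0.00114432, -0.00187263, -0.00126173, -0.0012123 ,  0.00101093,
        0.00023521]), 'tau': array([ 2.10513449e-04, -5.28651059e+01, -2.79349977e+01, -3.54669537e-04,
        4.96824738e-03,  1.92517422e-05]), 'tcp_pos': array([ 188.49145125, -568.96451301,  230.54511074]), 'tcp_rot': array([-3.13994222e+00, -1.82236346e-04,  3.19820375e-01]), 'wrist_force': array([ 0.25633747,  0.31387141, -0.35650876]), 'torque': array([ 0.0260069 , -0.01436969, -0.02380789]), 'gripper_force': 0.0, 'finger_gap': 85.44742739714337}
```

View pics/scene0.png

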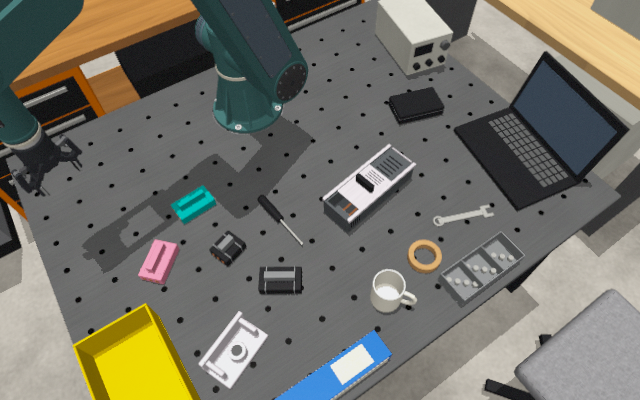

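View pics/top0.png

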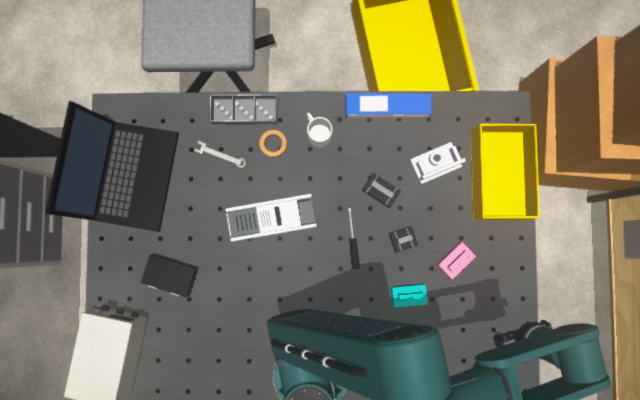

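The scene shows the unit around scene(368,186)/top(271,218). Its rib is at scene(366,183), and the bay opens at the lower left in scene, right in top. Pack candidates:
- Black pack at scene(280,279)/top(381,189): looks longer.
- Black pack at scene(228,247)/top(403,238): looks shorter.
- Pink at scene(159,261)/top(457,260): a decoy.
- Turquoise at scene(193,204)/top(409,295): a decoy.

I choose the first and check it in a close crop.

Run:
```python
import cv2,numpy as np
s=cv2.imread("pics/scene0.png");t=cv2.imread("pics/top0.png")
R=lambda im,x,y,w,h:cv2.resize(im[y:y+h,x:x+w],(400,300),interpolation=cv2.INTER_CUBIC)
a=np.vstack([np.hstack([R(s,205,225,100,75),R(t,355,165,80,60*1+0) if 0 else R(t,350,165,100,75)]),np.hstack([R(s,315,140,108,81)if 0 else R(s,310,140,120,90),R(t,215,175,120,90)])])
cv2.imwrite("pics/crop1.png",a)
```

```text
(no output)
```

View pics/crop1.png

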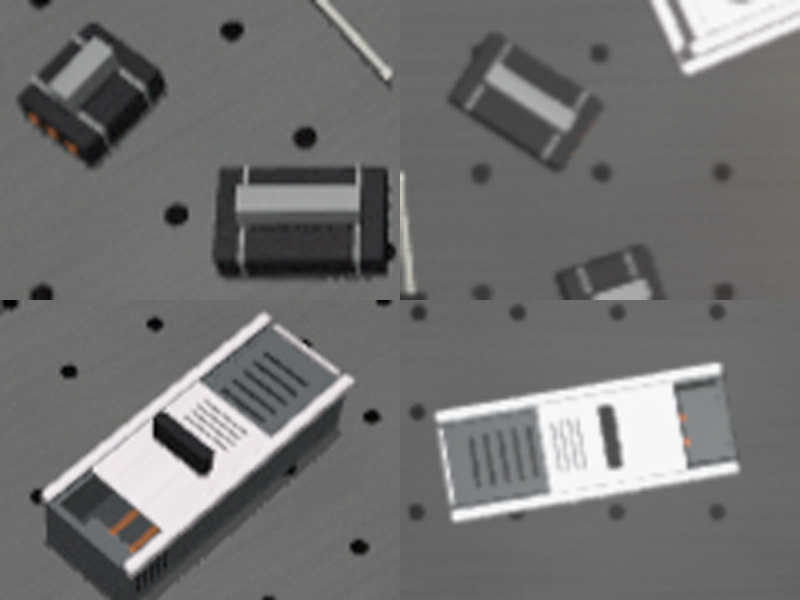

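The crop confirms it. The pack at crop scene(300,220)/top(525,100) is clearly longer (rib about 80 mm) and is the right one. Its neighbour is short. The cover covers all but about 35 mm of the bay.

```bash
cat > h.py <<'E'
from station import ctrl
import cv2,numpy as np
from scipy.optimize import least_squares
P={n:ctrl.camera_params(n) for n in("scene","top")}
def proj(n,X):
    p=P[n];T=np.linalg.inv(np.array(p["pose"]));c=T[:3,:3]@np.asarray(X,float)+T[:3,3]
    u=c[:2]/c[2];u=u*(1+p["k1"]*(u@u));K=np.array(p["camera_matrix"])
    return u*[K[0,0],K[1,1]]+K[:2,2]
def tri(s,t):
    r=least_squares(lambda X:np.r_[proj("scene",X)-s,proj("top",X)-t],[500,-50,30]);return r.x,np.abs(r.fun).max()
def atz(n,px,z): return np.r_[least_squares(lambda X:proj(n,[*X,z])-px,[500,-50]).x,z]
def c(px,o,s): return (np.array(px)+.5)/s-.5+o   # crop pixel -> image pixel
E
python3 - <<'E'
from h import *
S=lambda a:c(a,[205,225],4);T=lambda a:c(a,[350,165],4)
U=lambda a:c(a,[310,140],10/3);V=lambda a:c(a,[215,175],10/3)
for n,s,t in[("ribA",S((237,198)),T((92,70))),("ribB",S((359,198)),T((170,125)))]:
    print(n,*tri(s,t))
for n,s,t in[("bay lowx",(45,198),(338,168)),("deck lowx",(265,15),(55,220)),("deck hix",(353,78),(37,113)),("bay hix",(130,273),(320,65)),("rib c",(184,140),(210,137)),("plate edge lo",(95,172),(288,167)),("plate edge hi",(160,227),(275,83))]:
    print(n,*tri(U(s),V(t)))
print("top-only z70",[np.round(atz("top",V(p),70),1) for p in((275,83),(288,167),(140,110),(150,192))])
print("rib top z98",atz("top",V((210,137)),98))
E
```

```text
ribA [ 606.97315867 -242.58563839   66.46530125] 12.66888805864528
ribB [ 608.48496927 -224.94763803   34.67191679] 13.58976839273737
bay lowx [490.92331451 -19.71390517  66.40276869] 0.42756344999867224
deck lowx [442.23123034 250.53607668  70.37752574] 0.6554862767205236
deck hix [543.93471214 267.51480027  75.20641723] 0.4805219422532332
bay hix [589.59976676  -3.04567113  66.86000426] 0.3216327113199213
rib c [519.71433857 101.16005201  86.98244579] 0.4916234700614268
plate edge lo [492.57630124  28.89189817  66.16030058] 0.7193860895618513
plate edge hi [571.62310773  39.71433948  74.27676389] 0.29591760974034287
top-only z70 [array([571.4,  39. ,  70. ]), array([491. ,  26.6,  70. ]), array([545.9, 168.2,  70. ]), array([467.5, 158.1,  70. ])]
rib top z98 [518.01169187  98.83252142  98.        ]
```

Run:
```python
from h import *
S=lambda a:c(a,[205,225],4);T=lambda a:c(a,[350,165],4)
A=tri(S((237,198)),T((170,125)));B=tri(S((359,198)),T((92,70)));print(A,B)
d=B[0]-A[0];print("centre",(A[0]+B[0])/2,"len",np.linalg.norm(d),"yaw of axis",np.arctan2(d[1],d[0]))
a,b=[atz("top",T(p),54) for p in((170,125),(92,70))];d=b-a;print((a+b)/2,np.hypot(*d[:2]),np.arctan2(d[1],d[0]))
a,b=[atz("scene",S(p),54) for p in((237,198),(359,198))];d=b-a;print((a+b)/2,np.hypot(*d[:2]),np.arctan2(d[1],d[0]))
o=ctrl.get_obs();print(o["tcp_pos"],o["tcp_rot"])
```

```text
(array([ 585.10778099, -265.53107323,   48.76499504]), np.float64(0.3781665674003989)) (array([ 630.02468387, -202.05735011,   51.92006406]), np.float64(0.6089533303351118))
centre [ 607.56623243 -233.79421167   50.34252955] len 77.82285108561437 yaw of axis 0.9549574759038754
[ 606.34224263 -234.85983483   54.        ] 76.59042207052437 0.9471289205229947
[ 609.68292606 -233.30479178   54.        ] 77.64353590375504 0.9728379714622466
[ 188.49145125 -568.96451301  230.54511074] [-3.13994222e+00 -1.82236346e-04  3.19820375e-01]
```

Long pack centre is about (607,-234), axis yaw 0.955. The unit is at about (517,124), yaw 0.17, with its cover rib at (518,99), so the cover is about 40 mm open. I'll move over to the rib's bay side with the fingers shut.

Request:
{"op": "carry_out", "data": {
  "moves": [
    {"xyz": [0,0,0],"rotation": [0,0,0.75],"fingers": -1},
    {"xyz": [0,0,0],"rotation": [0,0,0.75],"fingers": -1},
    {"xyz": [0.76,-1,0],"rotation": [0,0,0],"fingers": -1},
    {"xyz": [0.76,-1,0],"rotation": [0,0,0],"fingers": -1},
    {"xyz": [0.76,-1,0],"rotation": [0,0,0],"fingers": -1}
  ]
}}

```text
time_s: 0.52
tcp_pos: [223.4, -501.7, 230.6]
tcp_rot: [-3.14, 0.0, 0.169]
wrist_force: [0.4, 0.5, -0.5]
finger_gap: 25.4
gripper_force: 0.0
```

Request:
{"op": "carry_out", "data": {
  "moves": [
    {"xyz": [0.76,-1,0],"rotation": [0,0,0],"fingers": -1},
    {"xyz": [0.76,-1,0],"rotation": [0,0,0],"fingers": -1},
    {"xyz": [0.76,-1,0],"rotation": [0,0,0],"fingers": -1},
    {"xyz": [0.76,-1,0],"rotation": [0,0,0],"fingers": -1},
    {"xyz": [0.76,-1,0],"rotation": [0,0,0],"fingers": -1}
  ]
}}

```text
time_s: 0.93
tcp_pos: [281.7, -389.9, 231.0]
tcp_rot: [-3.141, 0.0, 0.17]
wrist_force: [0.4, 0.1, -0.7]
finger_gap: -0.2
gripper_force: 0.0
```

Request:
{"op": "carry_out", "data": {
  "moves": [
    {"xyz": [0.76,-1,0],"rotation": [0,0,0],"fingers": -1},
    {"xyz": [0.76,-1,0],"rotation": [0,0,0],"fingers": -1},
    {"xyz": [0.76,-1,0],"rotation": [0,0,0],"fingers": -1},
    {"xyz": [0.76,-1,0],"rotation": [0,0,0],"fingers": -1},
    {"xyz": [0.76,-1,0],"rotation": [0,0,0],"fingers": -1}
  ]
}}

```text
time_s: 1.35
tcp_pos: [339.6, -278.5, 231.1]
tcp_rot: [-3.141, 0.0, 0.17]
wrist_force: [-0.9, -0.0, 0.1]
finger_gap: 0.3
gripper_force: 0.0
```

Request:
{"op": "carry_out", "data": {
  "moves": [
    {"xyz": [0.8,-1,0.3],"rotation": [0,0,0],"fingers": -1},
    {"xyz": [0.8,-1,0.3],"rotation": [0,0,0],"fingers": -1},
    {"xyz": [0.8,-1,0.3],"rotation": [0,0,0],"fingers": -1},
    {"xyz": [0.8,-1,0.3],"rotation": [0,0,0],"fingers": -1},
    {"xyz": [0.8,-1,0.3],"rotation": [0,0,0],"fingers": -1}
  ]
}}

```text
time_s: 1.77
tcp_pos: [401.6, -166.5, 200.9]
tcp_rot: [-3.141, 0.0, 0.17]
wrist_force: [-0.1, -1.2, 0.8]
finger_gap: 0.0
gripper_force: 0.0
```

Request:
{"op": "carry_out", "data": {
  "moves": [
    {"xyz": [0.8,-1,0.3],"rotation": [0,0,0],"fingers": -1},
    {"xyz": [0.8,-1,0.3],"rotation": [0,0,0],"fingers": -1},
    {"xyz": [0.8,-1,0.3],"rotation": [0,0,0],"fingers": -1},
    {"xyz": [0.8,-1,0.3],"rotation": [0,0,0],"fingers": -1},
    {"xyz": [0.8,-1,0.3],"rotation": [0,0,0],"fingers": -1}
  ]
}}

```text
time_s: 2.18
tcp_pos: [463.5, -54.4, 170.8]
tcp_rot: [-3.141, 0.001, 0.17]
wrist_force: [0.8, -0.1, -0.6]
finger_gap: 0.1
gripper_force: 0.0
```

Request:
{"op": "carry_out", "data": {
  "moves": [
    {"xyz": [0.8,-1,0.3],"rotation": [0,0,0],"fingers": -1},
    {"xyz": [0.8,-1,0.3],"rotation": [0,0,0],"fingers": -1},
    {"xyz": [0.8,-1,0.3],"rotation": [0,0,0],"fingers": -1},
    {"xyz": [0.8,-1,0],"rotation": [0,0,0],"fingers": -1},
    {"xyz": [0,0,0],"rotation": [0,0,0],"fingers": -1}
  ]
}}

```text
time_s: 2.6
tcp_pos: [514.8, 37.2, 152.9]
tcp_rot: [-3.14, -0.001, 0.172]
wrist_force: [-0.0, -0.1, 0.6]
finger_gap: 0.2
gripper_force: 0.0
```

Request:
{"op": "carry_out", "data": {
  "moves": [
    {"xyz": [0.4,-0.6,0.5],"rotation": [0,0,0],"fingers": -1},
    {"xyz": [0.3,-0.6,0.9],"rotation": [0,0,0],"fingers": -1},
    {"xyz": [0,0,0.9],"rotation": [0,0,0],"fingers": -1},
    {"xyz": [0,0,0.8],"rotation": [0,0,0],"fingers": -1},
    {"xyz": [0,0,0.5],"rotation": [0,0,0],"fingers": -1}
  ]
}}

```text
time_s: 3.02
tcp_pos: [521.3, 59.8, 79.7]
tcp_rot: [-3.141, 0.003, 0.17]
wrist_force: [-0.9, 0.4, 0.2]
finger_gap: -0.3
gripper_force: 0.0
```

Request:
{"op": "carry_out", "data": {
  "moves": [
    {"xyz": [0,0,0],"rotation": [0,0,0],"fingers": -1},
    {"xyz": [0,-0.4,0],"rotation": [0,0,0],"fingers": -1},
    {"xyz": [0,-0.4,0],"rotation": [0,0,0],"fingers": -1},
    {"xyz": [0,-0.4,0],"rotation": [0,0,0],"fingers": -1},
    {"xyz": [0,-0.4,0],"rotation": [0,0,0],"fingers": -1}
  ]
}}

```text
time_s: 3.43
tcp_pos: [517.7, 92.0, 82.2]
tcp_rot: [3.141, -0.002, 0.17]
wrist_force: [0.5, -3.1, 0.4]
finger_gap: 0.2
gripper_force: 1.3
```

Run:
```python
from h import *
s=ctrl.read_camera("scene");t=ctrl.read_camera("top")
R=lambda im,x,y,w,h:cv2.resize(im[y:y+h,x:x+w],(400,300),interpolation=cv2.INTER_CUBIC)
cv2.imwrite("pics/crop2.png",np.hstack([R(s,310,140,120,90),R(t,215,175,120,90)]))
```

```text
(no output)
```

View pics/crop2.png

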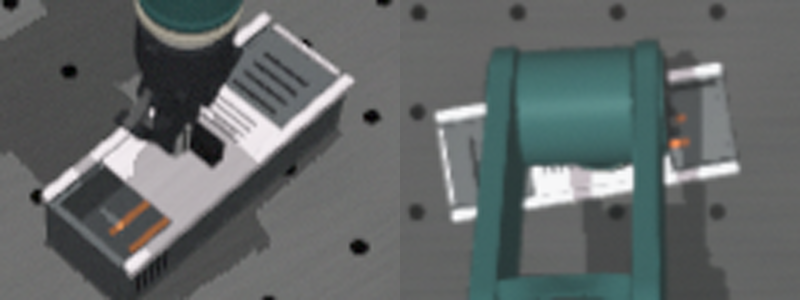

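The fingers are on the rib's bay-side face (crop left (195,145)) with about 3 N, and the cover edge at (120,190) has begun to move. I'll keep pushing.

Request:
{"op": "carry_out", "data": {
  "moves": [
    {"xyz": [0,-0.5,0],"rotation": [0,0,0],"fingers": -1},
    {"xyz": [0,-0.5,0],"rotation": [0,0,0],"fingers": -1},
    {"xyz": [0,-0.5,0],"rotation": [0,0,0],"fingers": -1},
    {"xyz": [0,-0.5,0],"rotation": [0,0,0],"fingers": -1},
    {"xyz": [0,-0.5,0],"rotation": [0,0,0],"fingers": -1}
  ]
}}

```text
time_s: 3.95
tcp_pos: [508.9, 141.9, 81.6]
tcp_rot: [-3.142, -0.001, 0.17]
wrist_force: [1.2, -2.2, 0.9]
finger_gap: -0.3
gripper_force: 1.4
```

Request:
{"op": "carry_out", "data": {
  "moves": [
    {"xyz": [0,-0.4,0],"rotation": [0,0,0],"fingers": -1},
    {"xyz": [0,-0.3,0],"rotation": [0,0,0],"fingers": -1},
    {"xyz": [0,-0.2,0],"rotation": [0,0,0],"fingers": -1},
    {"xyz": [0,-0.1,0],"rotation": [0,0,0],"fingers": -1},
    {"xyz": [0,0,0],"rotation": [0,0,0],"fingers": -1}
  ]
}}

```text
time_s: 4.37
tcp_pos: [504.9, 161.0, 81.1]
tcp_rot: [-3.141, 0.001, 0.17]
wrist_force: [-0.5, 0.1, -0.1]
finger_gap: 0.2
gripper_force: 0.0
```

Request:
{"op": "carry_out", "data": {
  "moves": [
    {"xyz": [0,-0.1,0],"rotation": [0,0,0],"fingers": -1},
    {"xyz": [0,-0.1,0],"rotation": [0,0,0],"fingers": -1},
    {"xyz": [0,-0.1,0],"rotation": [0,0,0],"fingers": -1},
    {"xyz": [0,0,0],"rotation": [0,0,0],"fingers": -1}
  ]
}}

```text
time_s: 4.7
tcp_pos: [504.3, 163.7, 81.1]
tcp_rot: [3.137, 0.001, 0.171]
wrist_force: [2.9, -13.7, 0.7]
finger_gap: -0.1
gripper_force: 6.7
```

Request:
{"op": "carry_out", "data": {
  "moves": [
    {"xyz": [0,-0.1,0],"rotation": [0,0,0],"fingers": -1},
    {"xyz": [0,-0.1,0],"rotation": [0,0,0],"fingers": -1},
    {"xyz": [0,0,0],"rotation": [0,0,0],"fingers": -1}
  ]
}}

```text
time_s: 4.95
tcp_pos: [504.3, 164.1, 81.2]
tcp_rot: [3.131, 0.002, 0.173]
wrist_force: [4.9, -29.4, 2.4]
finger_gap: -0.1
gripper_force: 14.9
```

The cover is at its end stop (29 N reaction). I'll back off, lift, turn to the pack's yaw and travel part of the way.

Request:
{"op": "carry_out", "data": {
  "moves": [
    {"xyz": [0,0.5,-0.3],"rotation": [0,0,0],"fingers": -1},
    {"xyz": [0,0.3,-1],"rotation": [0,0,0],"fingers": -1},
    {"xyz": [0,0,-1],"rotation": [0,0,0],"fingers": -1},
    {"xyz": [0,0,-1],"rotation": [0,0,-0.9],"fingers": -0.2},
    {"xyz": [0,0,-0.7],"rotation": [0,0,-1],"fingers": 0.2}
  ]
}}

```text
time_s: 5.37
tcp_pos: [506.5, 154.5, 162.7]
tcp_rot: [-3.141, -0.001, 0.363]
wrist_force: [0.8, 0.0, -1.4]
finger_gap: 23.1
gripper_force: 0.0
```

Request:
{"op": "carry_out", "data": {
  "moves": [
    {"xyz": [0,0,0],"rotation": [0,0,-1],"fingers": 0.2},
    {"xyz": [0,0,0],"rotation": [0,0,-1],"fingers": 0.2},
    {"xyz": [0,0,0],"rotation": [0,0,-1],"fingers": 0.2},
    {"xyz": [0,0,0],"rotation": [0,0,-1],"fingers": 0.2},
    {"xyz": [0,0,0],"rotation": [0,0,-1],"fingers": 0.2}
  ]
}}

```text
time_s: 5.78
tcp_pos: [505.8, 154.7, 161.2]
tcp_rot: [-3.14, 0.0, 0.864]
wrist_force: [0.2, 0.6, -0.2]
finger_gap: 51.1
gripper_force: 0.0
```

Request:
{"op": "carry_out", "data": {
  "moves": [
    {"xyz": [0,0,0],"rotation": [0,0,-0.95],"fingers": 0.2},
    {"xyz": [-0.8,1,0],"rotation": [0,0,0],"fingers": 0.2},
    {"xyz": [-0.8,1,0],"rotation": [0,0,0],"fingers": 0.2},
    {"xyz": [-0.8,1,0],"rotation": [0,0,0],"fingers": 0.2},
    {"xyz": [-0.8,1,0],"rotation": [0,0,0],"fingers": 0.2}
  ]
}}

```text
time_s: 6.2
tcp_pos: [534.4, 55.4, 161.1]
tcp_rot: [-3.14, -0.0, 0.955]
wrist_force: [0.4, -0.5, 0.3]
finger_gap: 51.3
gripper_force: 0.0
```

Request:
{"op": "carry_out", "data": {
  "moves": [
    {"xyz": [-0.8,1,0],"rotation": [0,0,0],"fingers": 0.2},
    {"xyz": [-0.8,1,0],"rotation": [0,0,0],"fingers": 0.2},
    {"xyz": [-0.8,1,0],"rotation": [0,0,0],"fingers": 0.2},
    {"xyz": [-0.8,1,0],"rotation": [0,0,0],"fingers": 0.2},
    {"xyz": [-0.8,1,0],"rotation": [0,0,0],"fingers": 0.2}
  ]
}}

```text
time_s: 6.62
tcp_pos: [569.8, -67.9, 161.1]
tcp_rot: [-3.14, -0.0, 0.954]
wrist_force: [-0.6, 0.3, 0.1]
finger_gap: 51.3
gripper_force: 0.0
```

Run:
```python
from h import *
s=ctrl.read_camera("scene");t=ctrl.read_camera("top")
cv2.imwrite("pics/scene3.png",s);cv2.imwrite("pics/top3.png",t)
R=lambda im,x,y,w,h:cv2.resize(im[y:y+h,x:x+w],(400,300),interpolation=cv2.INTER_CUBIC)
cv2.imwrite("pics/crop3.png",np.vstack([np.hstack([R(s,310,140,120,90),R(t,215,175,120,90)]),np.hstack([R(s,250,240,80,60),R(t,340,160,80,60)])]))
```

```text
(no output)
```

View pics/crop3.png

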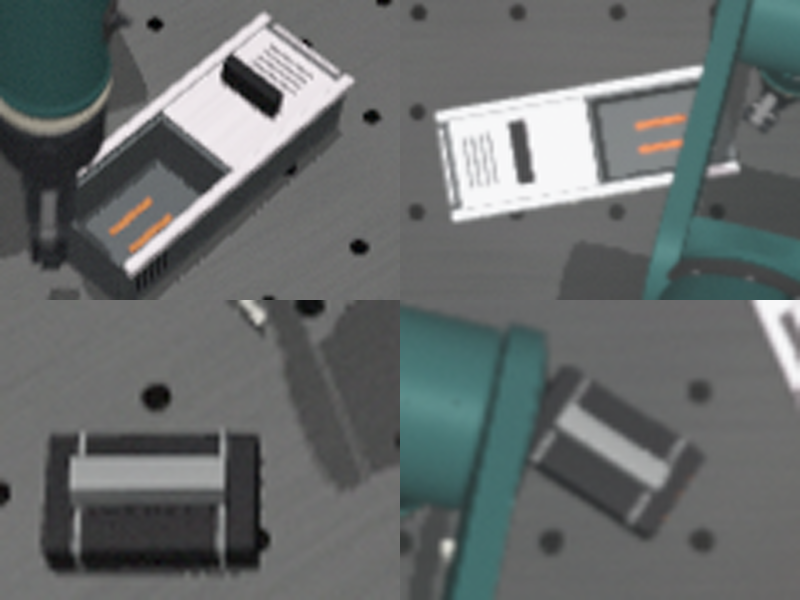

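Cover fully over the deck with rib at crop(250,85)/top(522,150). The bay is open, with its +y wall at top(600,140). The pack is unmoved, rib ends at scene crop (70,473) and (223,473).

Run:
```python
from h import *
S=lambda a:c(a,[250,240],5);T=lambda a:c(a,[340,160],5)
U=lambda a:c(a,[310,140],10/3);V=lambda a:c(a,[215,175],10/3)
A=tri(S((70,173)),T((264,176)));B=tri(S((223,173)),T((165,113)))
d=B[0]-A[0];print(A,B,"c",(A[0]+B[0])/2,np.hypot(*d[:2]),np.arctan2(d[1],d[0]))
# unit pose from rail-top corners (z=73, 98x276) in both views
th=lambda p,l:np.array([p[0]+np.cos(p[2])*l[0]-np.sin(p[2])*l[1],p[1]+np.sin(p[2])*l[0]+np.cos(p[2])*l[1],l[2]])
L=[(-49,-138,73),(-49,138,73),(49,138,73),(49,-138,73)]
s=[(45,198),(265,15),(353,78),(130,273)];t=[(338,168),(55,220),(37,113),(320,65)]
f=lambda p:np.r_[[proj("scene",th(p,l))-U(a) for l,a in zip(L,s)],[proj("top",th(p,l))-V(a) for l,a in zip(L,t)]].ravel()
r=least_squares(f,[517,124,.17]);p=r.x;print("unit",p,np.round(r.fun,1))
def loc(X):
    q=X[:2]-p[:2];return np.round([np.cos(p[2])*q[0]+np.sin(p[2])*q[1],-np.sin(p[2])*q[0]+np.cos(p[2])*q[1],X[2]],1)
print("bay +y top corner lo/hi (tri)",loc(tri(U((163,117)),V((200,183)))[0]),loc(tri(U((230,170)),V((187,100)))[0]))
print("floor +y edge top z6",loc(atz("top",V((203,102)),6)),loc(atz("top",V((212,180)),6)))
print("rib open",loc(atz("top",V((122,152)),98)),"rib start",loc(atz("top",V((210,137)),98)))
print("-y inner wall z64 (pic0)",loc(atz("top",V((321,75)),64)),loc(atz("top",V((335,162)),64)))
print("bay centre -66",th(p,(0,-66,6)))
```

```text
(array([ 587.6232768 , -266.38102677,   54.36569141]), np.float64(0.13899520455566972)) (array([ 629.75155284, -202.27783069,   51.23319231]), np.float64(0.5381701335751359)) c [ 608.68741482 -234.32942873   52.79944186] 76.70730988679306 0.989379987592431
unit [5.17433476e+02 1.23244157e+02 1.76564460e-01] [-0.4 -0.4 -0.   0.1 -1.1 -0.1 -0.5 -0.9  0.  -1.1 -0.7 -1.3 -0.4  0.5
 -0.  -0.5]
bay +y top corner lo/hi (tri) [-41.6  -3.6  62.1] [38.4 -5.7 67.4]
floor +y edge top z6 [ 39.1 -17.3   6. ] [-38.9 -12.7   6. ]
rib open [-2.9 59.7 98. ] rib start [ -3.7 -24.1  98. ]
-y inner wall z64 (pic0) [  38.7 -137.2   64. ] [ -46.  -135.5   64. ]
bay centre -66 [529.0262759   58.27026271   6.        ]
```

Run:
```python
from h import *
from scipy.optimize import minimize
th=lambda p,l:np.array([p[0]+np.cos(p[2])*l[0]-np.sin(p[2])*l[1],p[1]+np.sin(p[2])*l[0]+np.cos(p[2])*l[1],l[2]])
L=[(-49,-138,73),(-49,138,73),(49,138,73),(49,-138,73)]
SC=8
def mask(n,box):
    x,y,w,h=box;im=cv2.imread(f"pics/{n}0.png")[y:y+h,x:x+w].min(2)
    im=cv2.resize(im,None,fx=SC,fy=SC,interpolation=cv2.INTER_CUBIC)
    m=(im>150).astype(np.uint8);k,lab,st,_=cv2.connectedComponentsWithStats(m);m=(lab==1+st[1:,4].argmax()).astype(np.uint8)
    hull=cv2.convexHull(np.vstack(cv2.findContours(m,0,1)[0]));h=cv2.fillConvexPoly(np.zeros_like(m),hull,1);return h,np.array([x,y])
M={"top":mask("top",(215,180,115,75)),"scene":mask("scene",(310,135,120,105))}
def iou(p,names):
    v=0
    for n in names:
        h,o=M[n];q=[((proj(n,th(p,l))-o+.5)*SC-.5) for l in L];q=cv2.convexHull((np.array(q)*16).astype(np.int32))
        g=cv2.fillConvexPoly(np.zeros_like(h),q,1,shift=4);v-=(h&g).sum()/(h|g).sum()
    return v
for names in(("top",),("scene",),("top","scene")):
    r=minimize(iou,[517,124,.175],args=(names,),method="Nelder-Mead",options=dict(initial_simplex=[[517,124,.175],[521,124,.175],[517,128,.175],[517,124,.195]]))
    print(names,r.x,r.fun,"bay",th(r.x,(0,-67,0))[:2])
# long pack grey rib
for n,box,z in(("top",(340,160,80,60),54),("scene",(250,240,80,60),54)):
    x,y,w,h=box;im=cv2.resize(cv2.imread(f"pics/{n}0.png")[y:y+h,x:x+w].min(2),None,fx=SC,fy=SC,interpolation=cv2.INTER_CUBIC)
    m=((im>(115 if n=="top" else 130))).astype(np.uint8);m=cv2.morphologyEx(m,cv2.MORPH_OPEN,np.ones((25,25)))
    k,lab,st,ce=cv2.connectedComponentsWithStats(m)
    for i in range(1,k):
        if st[i,4]>1500:
            rc=cv2.minAreaRect(np.argwhere(lab==i)[:,::-1].astype(np.float32));b=[atz(n,(q+.5)/SC-.5+[x,y],z)[:2] for q in cv2.boxPoints(rc)]
            e=[b[1]-b[0],b[2]-b[1]];e=max(e,key=np.linalg.norm);print(n,np.mean(b,0),np.linalg.norm(e),min(np.linalg.norm(b[1]-b[0]),np.linalg.norm(b[2]-b[1])),np.arctan2(e[1],e[0])%np.pi)
```

```text
('top',) [5.14699060e+02 1.23243698e+02 1.95407035e-01] -0.8869478232621933 bay [527.70817091  57.51879358]
('scene',) [5.20687602e+02 1.23002263e+02 1.60033228e-01] -0.8938642115541738 bay [531.36412013  56.85838958]
('top', 'scene') [5.19577891e+02 1.23833167e+02 1.75506572e-01] -1.7772794925327047 bay [531.27655712  57.8624062 ]
top [ 671.08407672 -340.34390763] 61.574601854734915 30.346041203867102 3.1218085145499677
top [ 606.83278307 -234.59116018] 80.01114053186335 19.515363980652126 0.9991341602471602
scene [ 609.6242953  -233.64026008] 77.61111482785178 16.45972676372505 0.97278259444762
```

Request:
{"op": "carry_out", "data": {
  "moves": [
    {"xyz": [0,0,0],"rotation": [0,0,-0.3],"fingers": 0.2},
    {"xyz": [-0.9,1,0.3],"rotation": [0,0,0],"fingers": 0.2},
    {"xyz": [-0.9,1,0.3],"rotation": [0,0,0],"fingers": 0.2},
    {"xyz": [-0.9,1,0.3],"rotation": [0,0,0],"fingers": 0.2},
    {"xyz": [-0.9,1,0.3],"rotation": [0,0,0],"fingers": 0.2}
  ]
}}

```text
time_s: 7.13
tcp_pos: [596.7, -171.1, 136.8]
tcp_rot: [-3.14, -0.001, 0.985]
wrist_force: [0.2, -0.1, 0.5]
finger_gap: 51.3
gripper_force: 0.0
```

Request:
{"op": "carry_out", "data": {
  "moves": [
    {"xyz": [-0.9,1,0.3],"rotation": [0,0,0],"fingers": 0.2},
    {"xyz": [-0.9,0.7,0],"rotation": [0,0,0],"fingers": 0.2},
    {"xyz": [0,0,0],"rotation": [0,0,0],"fingers": 0.2},
    {"xyz": [0,0,0],"rotation": [0,0,0],"fingers": 0.2}
  ]
}}

```text
time_s: 7.47
tcp_pos: [605.0, -220.2, 130.7]
tcp_rot: [-3.14, -0.001, 0.983]
wrist_force: [-0.8, -0.2, -0.7]
finger_gap: 51.3
gripper_force: 0.0
```

Request:
{"op": "carry_out", "data": {
  "moves": [
    {"xyz": [-0.5,0.5,0.5],"rotation": [0,0,0],"fingers": 0.2},
    {"xyz": [0,0,1],"rotation": [0,0,0],"fingers": 0.2},
    {"xyz": [0,0,1],"rotation": [0,0,0],"fingers": 0.2},
    {"xyz": [0,0,0.8],"rotation": [0,0,0],"fingers": 0.2},
    {"xyz": [0,0,0.6],"rotation": [0,0,0],"fingers": 0.2}
  ]
}}

```text
time_s: 7.88
tcp_pos: [607.1, -232.3, 51.3]
tcp_rot: [-3.139, -0.0, 0.986]
wrist_force: [-0.3, -0.3, -0.1]
finger_gap: 51.1
gripper_force: 0.0
```

Request:
{"op": "carry_out", "data": {
  "moves": [
    {"xyz": [0,0,0.4],"rotation": [0,0,0],"fingers": 0.2},
    {"xyz": [0,0,0.4],"rotation": [0,0,0],"fingers": 0.2},
    {"xyz": [0,0,0],"rotation": [0,0,0],"fingers": 0.2}
  ]
}}

```text
time_s: 8.13
tcp_pos: [607.5, -233.1, 35.9]
tcp_rot: [-3.139, 0.0, 0.985]
wrist_force: [-0.5, 0.6, 0.1]
finger_gap: 51.7
gripper_force: 0.0
```

Run:
```python
from h import *
s=ctrl.read_camera("scene");t=ctrl.read_camera("top")
R=lambda im,x,y,w,h:cv2.resize(im[y:y+h,x:x+w],(400,300),interpolation=cv2.INTER_CUBIC)
cv2.imwrite("pics/crop4.png",np.hstack([R(s,240,225,100,75),R(t,340,160,80,60)]))
```

```text
(no output)
```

View pics/crop4.png

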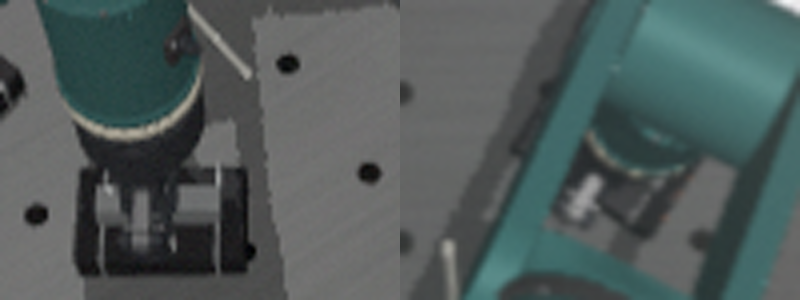

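The fingers straddle the rib (near finger at crop left (143,215)). It looks left of the rib's middle, so I'll check that against the projection.

Run:
```python
from h import *
o=ctrl.get_obs();x,y,z=o["tcp_pos"];a=o["tcp_rot"][2];print(x,y,z,a)
tx=np.array([np.cos(a),np.sin(a),0]);ty=np.array([np.sin(a),-np.cos(a),0])
cr=lambda X:np.round((proj("scene",X)-[240,225]+.5)*4-.5,0)
for h in(38,46,60,90):
    for k in(26,40): print(h,k,cr(o["tcp_pos"]*[1,1,0]+ty*k+[0,0,h]))
for e in(-40,0,40): print("rib end pred",cr(np.array([608.2,-234.1,54])+tx*e))
```

```text
608.4281304608957 -233.75464629163076 37.50895367189232 0.9850119425969195
38 26 [157. 245.]
38 40 [156. 266.]
46 26 [156. 240.]
46 40 [155. 261.]
60 26 [154. 232.]
60 40 [153. 253.]
90 26 [149. 213.]
90 40 [148. 234.]
rib end pred [ 93. 198.]
rib end pred [156. 197.]
rib end pred [219. 196.]
```

Centred within a few mm. I'll grip and lift slightly.

Request:
{"op": "carry_out", "data": {
  "moves": [
    {"xyz": [0,0,0.1],"rotation": [0,0,0],"fingers": -1},
    {"xyz": [0,0,0],"rotation": [0,0,0],"fingers": -1},
    {"xyz": [0,0,0],"rotation": [0,0,0],"fingers": -1},
    {"xyz": [0,0,0],"rotation": [0,0,0],"fingers": -1},
    {"xyz": [0,0,0],"rotation": [0,0,0],"fingers": -1}
  ]
}}

```text
time_s: 8.65
tcp_pos: [608.7, -234.1, 36.1]
tcp_rot: [3.14, -0.0, 0.985]
wrist_force: [-0.8, 0.4, 4.2]
finger_gap: 16.8
gripper_force: 60.6
```

Request:
{"op": "carry_out", "data": {
  "moves": [
    {"xyz": [0,0,0],"rotation": [0,0,0],"fingers": -1},
    {"xyz": [0,0,-0.3],"rotation": [0,0,0],"fingers": -1},
    {"xyz": [0,0,-0.7],"rotation": [0,0,0],"fingers": -1},
    {"xyz": [0,0,-1],"rotation": [0,0,0],"fingers": -1},
    {"xyz": [0,0,-1],"rotation": [0,0,0],"fingers": -1}
  ]
}}

```text
time_s: 9.07
tcp_pos: [606.7, -233.1, 94.6]
tcp_rot: [-3.138, 0.0, 0.985]
wrist_force: [0.5, -0.3, -4.2]
finger_gap: 16.8
gripper_force: 59.6
```

Request:
{"op": "carry_out", "data": {
  "moves": [
    {"xyz": [0,0,-0.9],"rotation": [0,0,-0.6],"fingers": -1},
    {"xyz": [0,0,-0.9],"rotation": [0,0,-1],"fingers": -1},
    {"xyz": [0,0,-0.7],"rotation": [0,0,-1],"fingers": -1},
    {"xyz": [0,0,0],"rotation": [0,0,-1],"fingers": -1},
    {"xyz": [0,0,0],"rotation": [0,0,-1],"fingers": -1}
  ]
}}

```text
time_s: 9.48
tcp_pos: [608.3, -233.9, 146.2]
tcp_rot: [3.141, 0.0, 1.45]
wrist_force: [-0.8, -0.2, -4.1]
finger_gap: 16.3
gripper_force: 59.6
```

Request:
{"op": "carry_out", "data": {
  "moves": [
    {"xyz": [0,0,0],"rotation": [0,0,-1],"fingers": -1},
    {"xyz": [0,0,0],"rotation": [0,0,-1],"fingers": -1},
    {"xyz": [0,0,0],"rotation": [0,0,-1],"fingers": -1},
    {"xyz": [0.5,0,0],"rotation": [0,0,0],"fingers": -1},
    {"xyz": [0.8,-0.1,0],"rotation": [0,0,0],"fingers": -1}
  ]
}}

```text
time_s: 9.9
tcp_pos: [601.7, -208.8, 144.9]
tcp_rot: [-3.142, 0.0, 1.74]
wrist_force: [0.7, 0.2, -3.2]
finger_gap: 16.5
gripper_force: 59.6
```

Request:
{"op": "carry_out", "data": {
  "moves": [
    {"xyz": [1,-0.1,0],"rotation": [0,0,0],"fingers": -1},
    {"xyz": [1,-0.1,0],"rotation": [0,0,0],"fingers": -1},
    {"xyz": [1,-0.1,0],"rotation": [0,0,0],"fingers": -1},
    {"xyz": [1,-0.1,0],"rotation": [0,0,0],"fingers": -1},
    {"xyz": [1,-0.1,0],"rotation": [0,0,0],"fingers": -1}
  ]
}}

```text
time_s: 10.32
tcp_pos: [572.8, -109.2, 145.0]
tcp_rot: [-3.14, -0.001, 1.742]
wrist_force: [0.2, 0.5, -4.1]
finger_gap: 16.9
gripper_force: 59.6
```

Request:
{"op": "carry_out", "data": {
  "moves": [
    {"xyz": [1,-0.1,0],"rotation": [0,0,0],"fingers": -1},
    {"xyz": [1,-0.1,0],"rotation": [0,0,0],"fingers": -1},
    {"xyz": [1,-0.1,0],"rotation": [0,0,0],"fingers": -1},
    {"xyz": [1,-0.1,0],"rotation": [0,0,0],"fingers": -1},
    {"xyz": [1,-0.1,0],"rotation": [0,0,0],"fingers": -1}
  ]
}}

```text
time_s: 10.73
tcp_pos: [545.4, -12.7, 145.1]
tcp_rot: [-3.14, -0.001, 1.742]
wrist_force: [0.4, -0.2, -4.3]
finger_gap: 16.9
gripper_force: 59.6
```

Request:
{"op": "carry_out", "data": {
  "moves": [
    {"xyz": [1,-0.1,0],"rotation": [0,0,0],"fingers": -1},
    {"xyz": [0.8,-0.1,0],"rotation": [0,0,0],"fingers": -1},
    {"xyz": [0.5,0,0],"rotation": [0,0,0],"fingers": -1},
    {"xyz": [0,0,0],"rotation": [0,0,0],"fingers": -1},
    {"xyz": [0,0,0],"rotation": [0,0,0],"fingers": -1}
  ]
}}

```text
time_s: 11.15
tcp_pos: [535.0, 30.3, 145.4]
tcp_rot: [-3.141, 0.0, 1.745]
wrist_force: [-0.4, 0.3, -2.7]
finger_gap: 16.2
gripper_force: 59.6
```

Run:
```python
from h import *
s=ctrl.read_camera("scene");t=ctrl.read_camera("top")
cv2.imwrite("pics/scene5.png",s);cv2.imwrite("pics/top5.png",t)
R=lambda im,x,y,w,h:cv2.resize(im[y:y+h,x:x+w],(w*5,h*5),interpolation=cv2.INTER_CUBIC)
cv2.imwrite("pics/crop5.png",R(s,280,130,150,110))
```

View pics/crop5.png

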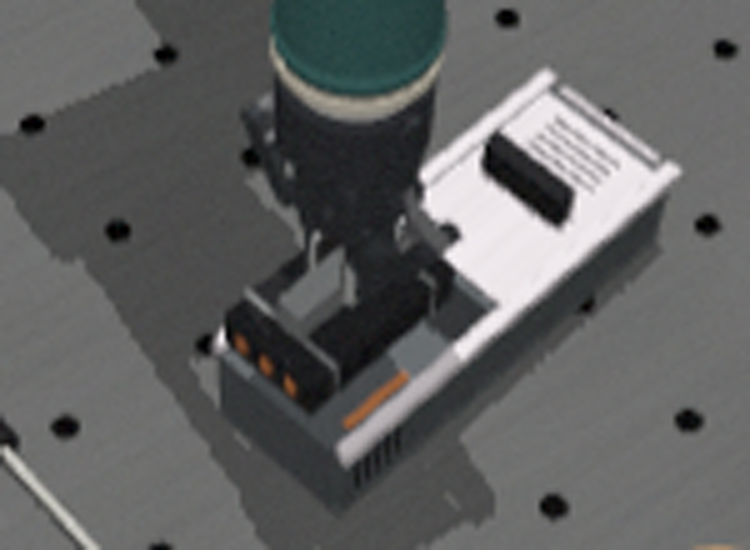

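The pack hangs over the bay, its -y end face corners at crop (232,303), (340,375), (313,412). Rail corners are at (548,70), (682,172), (345,457). I'll work out the offset between pack and bay in this same view.

```bash
cat > off.py <<'E'
from h import *
C=lambda a:c(a,[280,130],5)
o=ctrl.get_obs();t=o["tcp_pos"];print(t,o["tcp_rot"][2]);a=o["tcp_rot"][2]-np.pi/2
th=lambda p,l:np.array([p[0]+np.cos(p[2])*l[0]-np.sin(p[2])*l[1],p[1]+np.sin(p[2])*l[0]+np.cos(p[2])*l[1],l[2]])
zb=t[2]-36.1
L=[(-33,-55,30),(33,-55,30),(33,-55,0)];px=[(232,303),(340,375),(313,412)]
for l,q in zip(L,px):print("pack pred crop",np.round((proj("scene",th((t[0],t[1],a),(l[0],l[1],l[2]+zb)))-[280,130]+.5)*5-.5),"seen",q)
f=lambda p:np.r_[[proj("scene",th((p[0],p[1],p[2]),(l[0],l[1],l[2]+zb)))-C(q) for l,q in zip(L,px)]].ravel()
r=least_squares(f,[t[0],t[1],a],x_scale=[1,1,.01]);print("pack scene-only",r.x,np.round(r.fun,1),"tcp-rel",r.x[:2]-t[:2])
LU=[(-49,138,73),(49,138,73),(49,-138,73)];pu=[(548,70),(682,172),(345,457)]
g=lambda p:np.r_[[proj("scene",th(p,l))-C(q) for l,q in zip(LU,pu)]].ravel()
u=least_squares(g,[518,123,.175],x_scale=[1,1,.01]);print("unit scene-only",u.x,np.round(u.fun,1))
b=th(u.x,(0,-67,0))[:2];print("bay scene",b,"move (pack->bay) scene view",b-r.x[:2],"tcp target fusion",t[:2]+b-r.x[:2])
E
python3 off.py
```

```text
[535.7173577   29.17097841 145.41427705] 1.7441316829377855
pack pred crop [220. 311.] seen (232, 303)
pack pred crop [309. 388.] seen (340, 375)
pack pred crop [308. 418.] seen (313, 412)
pack scene-only [5.33468971e+02 3.84036822e+01 2.18088142e-01] [ 0.2  0.3 -2.6  0.5  2.4 -0.8] tcp-rel [-2.24838678  9.23270379]
unit scene-only [5.19157249e+02 1.24255342e+02 1.72965219e-01] [ 0.7  0.9 -0.8 -0.7  0.1 -0.1]
bay scene [530.6882224   58.25506457] move (pack->bay) scene view [-2.78074851 19.85138237] tcp target fusion [532.93660919  49.02236078]
```

Run:
```python
import cv2,numpy as np
s=cv2.imread("pics/scene5.png")[180:230,310:390]
s=cv2.resize(s,(800,500),interpolation=cv2.INTER_CUBIC);s=(255*(s/255.)**.45).astype(np.uint8);cv2.imwrite("pics/crop6.png",s)
```

```text
(no output)
```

View pics/crop6.png

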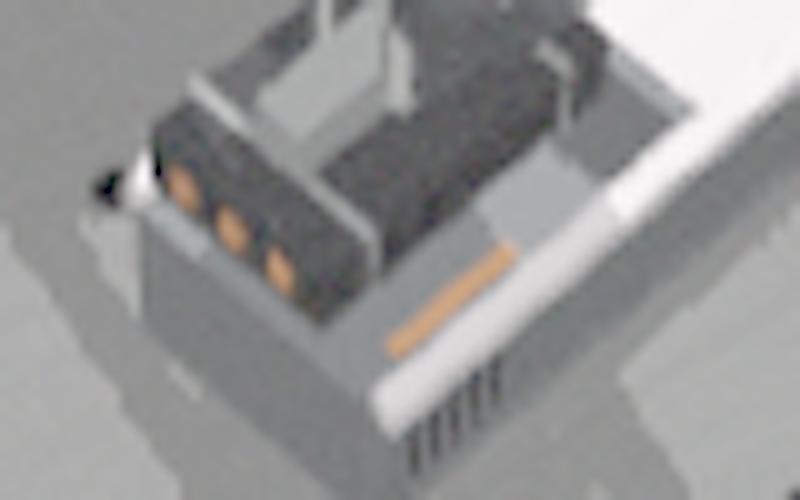

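The pack sits about 2 mm forward of the tcp. The target tcp is about (530.2,55.7), so I'll shift and lower partway.

Request:
{"op": "carry_out", "data": {
  "moves": [
    {"xyz": [0.7,0,0.3],"rotation": [0,0,0],"fingers": -1},
    {"xyz": [0.65,-0.04,0.5],"rotation": [0,0,0],"fingers": -1},
    {"xyz": [0,0,0.6],"rotation": [0,0,0],"fingers": -1},
    {"xyz": [0,0,0],"rotation": [0,0,0],"fingers": -1},
    {"xyz": [0,0,0],"rotation": [0,0,0],"fingers": -1}
  ]
}}

```text
time_s: 11.67
tcp_pos: [529.1, 55.9, 116.4]
tcp_rot: [-3.139, -0.0, 1.745]
wrist_force: [-0.2, -0.5, -2.8]
finger_gap: 16.3
gripper_force: 59.6
```

Run:
```python
from h import *
s=ctrl.read_camera("scene");o=ctrl.get_obs();print(o["tcp_pos"],o["tcp_rot"],o["wrist_force"])
s=cv2.resize(s[165:230,310:390],(800,650),interpolation=cv2.INTER_CUBIC)[50:];s=(255*(s/255.)**.45).astype(np.uint8);cv2.imwrite("pics/crop7.png",s)
```

```text
[529.87079301  55.78351729 117.0001471 ] [-3.14068536e+00 -1.16078966e-04  1.74443596e+00] [-0.14229995  0.10115607 -3.10914548]
```

View pics/crop7.png

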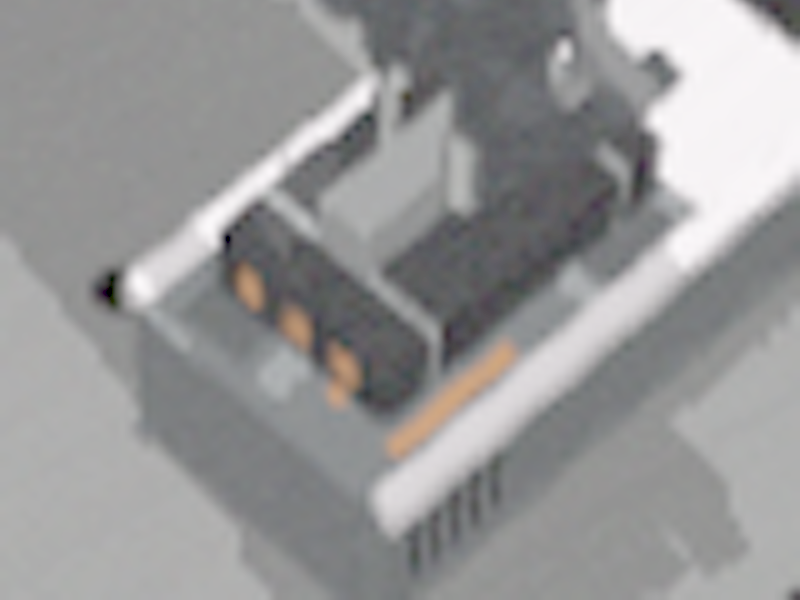

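Run:
```python
from h import *
p=(519.16,124.26,.173)
def loc(X):
    q=X[:2]-p[:2];return np.round([np.cos(p[2])*q[0]+np.sin(p[2])*q[1],-np.sin(p[2])*q[0]+np.cos(p[2])*q[1]],1)
C=lambda x,y:np.array([310+(x+.5)/10-.5,165+(y+50.5)/10-.5])
print("want 33,-122:",loc(atz("scene",C(380,412),80.9)),"bottom","want -33,-122 left top:",loc(atz("scene",C(228,228),110.9)),"want 33,-12 right bottom:",loc(atz("scene",C(650,195),80.9)))
print("bay floor/wall top corners z64 want 39,-128 / 39,-6:",loc(atz("scene",C(368,488),64)),loc(atz("scene",C(690,212),64)))
```

```text
want 33,-122: [  27.8 -121.2] bottom want -33,-122 left top: [ -29.1 -122.9] want 33,-12 right bottom: [ 30.8 -17.3]
bay floor/wall top corners z64 want 39,-128 / 39,-6: [  35.6 -133. ] [35.9 -4.1]
```

The pack is aligned with the bay within about 2 mm. I'll lower it in.

Request:
{"op": "carry_out", "data": {
  "moves": [
    {"xyz": [0,0,0.4],"rotation": [0,0,0],"fingers": -1},
    {"xyz": [0,0,0.5],"rotation": [0,0,0],"fingers": -1},
    {"xyz": [0,0,0.4],"rotation": [0,0,0],"fingers": -1},
    {"xyz": [0,0,0.4],"rotation": [0,0,0],"fingers": -1},
    {"xyz": [0,0,0],"rotation": [0,0,0],"fingers": -1}
  ]
}}

```text
time_s: 12.13
tcp_pos: [528.6, 55.9, 81.3]
tcp_rot: [-3.138, -0.001, 1.745]
wrist_force: [0.2, -0.3, -4.6]
finger_gap: 16.5
gripper_force: 59.5
```

Request:
{"op": "carry_out", "data": {
  "moves": [
    {"xyz": [0,0,0.4],"rotation": [0,0,0],"fingers": -1},
    {"xyz": [0,0,0.4],"rotation": [0,0,0],"fingers": -1},
    {"xyz": [0,0,0.4],"rotation": [0,0,0],"fingers": -1},
    {"xyz": [0,0,0.3],"rotation": [0,0,0],"fingers": -1},
    {"xyz": [0,0,0],"rotation": [0,0,0],"fingers": -1}
  ]
}}

```text
time_s: 12.55
tcp_pos: [528.9, 56.1, 51.8]
tcp_rot: [-3.139, -0.001, 1.745]
wrist_force: [-0.3, 0.2, -4.1]
finger_gap: 16.4
gripper_force: 59.5
```

Request:
{"op": "carry_out", "data": {
  "moves": [
    {"xyz": [0,0,0.15],"rotation": [0,0,0],"fingers": -1},
    {"xyz": [0,0,0.15],"rotation": [0,0,0],"fingers": -1},
    {"xyz": [0,0,0],"rotation": [0,0,0],"fingers": -1},
    {"xyz": [0,0,0],"rotation": [0,0,0],"fingers": -1}
  ]
}}

```text
time_s: 12.88
tcp_pos: [530.1, 56.0, 47.4]
tcp_rot: [3.142, -0.0, 1.745]
wrist_force: [-0.1, -0.1, -2.8]
finger_gap: 16.5
gripper_force: 59.6
```

Request:
{"op": "carry_out", "data": {
  "moves": [
    {"xyz": [0,0,0.1],"rotation": [0,0,0],"fingers": -1},
    {"xyz": [0,0,0.05],"rotation": [0,0,0],"fingers": -1},
    {"xyz": [0,0,0],"rotation": [0,0,0],"fingers": -1}
  ]
}}

```text
time_s: 13.13
tcp_pos: [530.0, 56.0, 44.3]
tcp_rot: [-3.142, -0.0, 1.745]
wrist_force: [0.2, -0.1, -3.5]
finger_gap: 16.4
gripper_force: 59.6
```

Request:
{"op": "carry_out", "data": {
  "moves": [
    {"xyz": [0,0,0.06],"rotation": [0,0,0],"fingers": -1},
    {"xyz": [0,0,0.06],"rotation": [0,0,0],"fingers": -1},
    {"xyz": [0,0,0],"rotation": [0,0,0],"fingers": -1}
  ]
}}

```text
time_s: 13.38
tcp_pos: [530.1, 56.0, 42.1]
tcp_rot: [3.141, -0.0, 1.745]
wrist_force: [-1.5, -0.5, -0.9]
finger_gap: 16.6
gripper_force: 60.0
```

Request:
{"op": "carry_out", "data": {
  "moves": [
    {"xyz": [0,0,0.04],"rotation": [0,0,0],"fingers": -1},
    {"xyz": [0,0,0],"rotation": [0,0,0],"fingers": -1}
  ]
}}

```text
time_s: 13.55
tcp_pos: [530.1, 56.0, 42.0]
tcp_rot: [3.141, 0.0, 1.745]
wrist_force: [-3.2, 0.6, 8.2]
finger_gap: 16.9
gripper_force: 61.3
```

Request:
{"op": "carry_out", "data": {
  "moves": [
    {"xyz": [0,0,0],"rotation": [0,0,0],"fingers": -0.5},
    {"xyz": [0,0,0],"rotation": [0,0,0],"fingers": -0.3},
    {"xyz": [0,0,0],"rotation": [0,0,0],"fingers": -0.3},
    {"xyz": [0,0,0],"rotation": [0,0,0],"fingers": -0.3},
    {"xyz": [0,0,0],"rotation": [0,0,0],"fingers": -0.3}
  ]
}}

```text
time_s: 13.97
tcp_pos: [530.1, 56.0, 41.1]
tcp_rot: [3.142, -0.0, 1.745]
wrist_force: [0.4, 0.2, -0.2]
finger_gap: 30.0
gripper_force: 0.0
```

Request:
{"op": "carry_out", "data": {
  "moves": [
    {"xyz": [0,0,-0.3],"rotation": [0,0,0],"fingers": -0.3},
    {"xyz": [0,0,-0.7],"rotation": [0,0,0],"fingers": -0.3},
    {"xyz": [0,0,-1],"rotation": [0,0,0],"fingers": -0.3},
    {"xyz": [0,0,-1],"rotation": [0,0,0],"fingers": -0.3},
    {"xyz": [0,0,-1],"rotation": [0,0,0],"fingers": -1}
  ]
}}

```text
time_s: 14.38
tcp_pos: [529.8, 56.0, 122.2]
tcp_rot: [-3.141, -0.0, 1.745]
wrist_force: [-0.7, 0.6, 0.3]
finger_gap: 19.2
gripper_force: 0.0
```

Request:
{"op": "carry_out", "data": {
  "moves": [
    {"xyz": [0,0,-1],"rotation": [0,0,0],"fingers": -1},
    {"xyz": [1,0,0],"rotation": [0,0,0],"fingers": -1},
    {"xyz": [1,0,0],"rotation": [0,0,0],"fingers": -1},
    {"xyz": [1,0,0],"rotation": [0,0,0],"fingers": -1},
    {"xyz": [1,0,0],"rotation": [0,0,0],"fingers": -1}
  ]
}}

```text
time_s: 14.8
tcp_pos: [516.1, 135.5, 141.8]
tcp_rot: [3.141, -0.0, 1.744]
wrist_force: [0.0, -0.2, -0.6]
finger_gap: 0.0
gripper_force: 0.0
```

Request:
{"op": "carry_out", "data": {
  "moves": [
    {"xyz": [1,0,0],"rotation": [0,0,0],"fingers": -1},
    {"xyz": [1,0,0],"rotation": [0,0,0],"fingers": -1},
    {"xyz": [1,0,0],"rotation": [0,0,0],"fingers": -1},
    {"xyz": [1,0,0],"rotation": [0,0,0],"fingers": -1},
    {"xyz": [0,0,0],"rotation": [0,0,0],"fingers": -1}
  ]
}}

```text
time_s: 15.22
tcp_pos: [501.7, 216.5, 141.6]
tcp_rot: [3.141, -0.002, 1.747]
wrist_force: [0.4, 0.3, -0.1]
finger_gap: 0.1
gripper_force: 0.0
```

Run:
```python
from h import *
s=ctrl.read_camera("scene");o=ctrl.get_obs();print(o["tcp_pos"],o["tcp_rot"])
cv2.imwrite("pics/scene8.png",s);s=cv2.resize(s[130:235,300:440],(800,600),interpolation=cv2.INTER_CUBIC);s=(255*(s/255.)**.55).astype(np.uint8);cv2.imwrite("pics/crop8.png",s)
```

```text
[502.00388141 214.9282622  141.48436613] [ 3.14121975e+00 -2.95235601e-04  1.74738098e+00]
```

View pics/crop8.png

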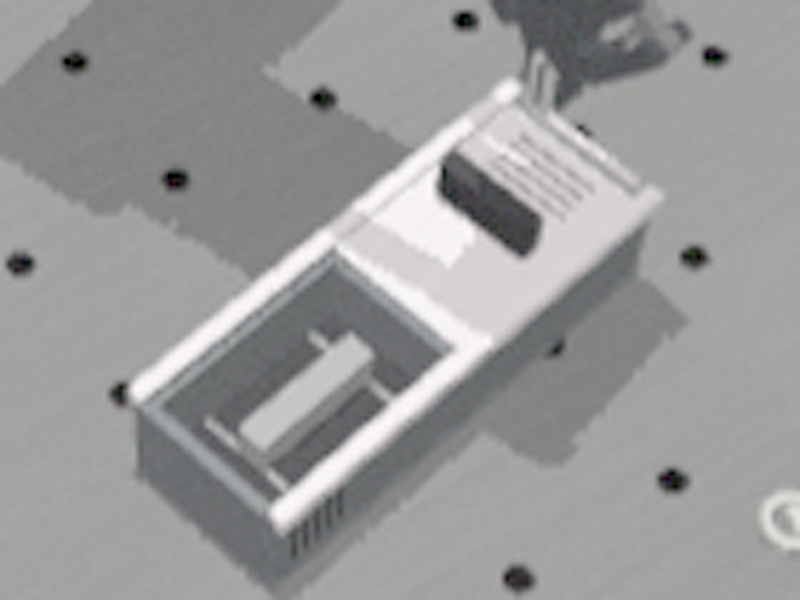

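The pack lies flat and centred in the bay (rib at (305,390)). The cover rib is at (490,205). I'll lower behind the rib and push it home.

Request:
{"op": "carry_out", "data": {
  "moves": [
    {"xyz": [0,0,0.7],"rotation": [0,0,0],"fingers": -1},
    {"xyz": [0,0,0.9],"rotation": [0,0,0],"fingers": -1},
    {"xyz": [0,0,0.8],"rotation": [0,0,0],"fingers": -1},
    {"xyz": [0,0,0.6],"rotation": [0,0,0],"fingers": -1},
    {"xyz": [0,0,0],"rotation": [0,0,0],"fingers": -1}
  ]
}}

```text
time_s: 15.68
tcp_pos: [500.7, 212.0, 79.1]
tcp_rot: [-3.137, 0.001, 1.744]
wrist_force: [-1.3, -0.6, -0.9]
finger_gap: -0.3
gripper_force: 0.0
```

Request:
{"op": "carry_out", "data": {
  "moves": [
    {"xyz": [-0.3,0,0],"rotation": [0,0,0],"fingers": -1},
    {"xyz": [-0.4,0,0],"rotation": [0,0,0],"fingers": -1},
    {"xyz": [-0.4,0,0],"rotation": [0,0,0],"fingers": -1},
    {"xyz": [-0.4,0,0],"rotation": [0,0,0],"fingers": -1},
    {"xyz": [-0.4,0,0],"rotation": [0,0,0],"fingers": -1}
  ]
}}

```text
time_s: 16.1
tcp_pos: [509.4, 175.3, 81.9]
tcp_rot: [3.14, -0.0, 1.744]
wrist_force: [-0.5, 3.1, 1.2]
finger_gap: -0.2
gripper_force: 1.3
```

Request:
{"op": "carry_out", "data": {
  "moves": [
    {"xyz": [-0.5,0,0],"rotation": [0,0,0],"fingers": -1},
    {"xyz": [-0.5,0,0],"rotation": [0,0,0],"fingers": -1},
    {"xyz": [-0.5,0,0],"rotation": [0,0,0],"fingers": -1},
    {"xyz": [-0.5,0,0],"rotation": [0,0,0],"fingers": -1},
    {"xyz": [-0.5,0,0],"rotation": [0,0,0],"fingers": -1}
  ]
}}

```text
time_s: 16.52
tcp_pos: [518.0, 125.9, 81.3]
tcp_rot: [3.141, -0.0, 1.745]
wrist_force: [-0.9, 3.6, 2.4]
finger_gap: 0.2
gripper_force: 1.4
```

Request:
{"op": "carry_out", "data": {
  "moves": [
    {"xyz": [-0.5,0,0],"rotation": [0,0,0],"fingers": -1},
    {"xyz": [-0.5,0,0],"rotation": [0,0,0],"fingers": -1},
    {"xyz": [-0.4,0,0],"rotation": [0,0,0],"fingers": -1},
    {"xyz": [-0.3,0,0],"rotation": [0,0,0],"fingers": -1},
    {"xyz": [-0.1,0,0],"rotation": [0,0,0],"fingers": -1}
  ]
}}

```text
time_s: 16.93
tcp_pos: [524.1, 90.4, 81.1]
tcp_rot: [3.142, 0.0, 1.744]
wrist_force: [-0.1, 2.3, 1.7]
finger_gap: 0.3
gripper_force: 1.0
```

Request:
{"op": "carry_out", "data": {
  "moves": [
    {"xyz": [-0.1,0,0],"rotation": [0,0,0],"fingers": -1},
    {"xyz": [-0.1,0,0],"rotation": [0,0,0],"fingers": -1},
    {"xyz": [0,0,0],"rotation": [0,0,0],"fingers": -1}
  ]
}}

```text
time_s: 17.18
tcp_pos: [524.4, 87.2, 81.0]
tcp_rot: [-3.141, 0.0, 1.745]
wrist_force: [-0.3, 0.1, -0.1]
finger_gap: -0.4
gripper_force: 0.0
```

Request:
{"op": "carry_out", "data": {
  "moves": [
    {"xyz": [-0.1,0,0],"rotation": [0,0,0],"fingers": -1},
    {"xyz": [-0.1,0,0],"rotation": [0,0,0],"fingers": -1},
    {"xyz": [-0.1,0,0],"rotation": [0,0,0],"fingers": -1},
    {"xyz": [0,0,0],"rotation": [0,0,0],"fingers": -1}
  ]
}}

```text
time_s: 17.52
tcp_pos: [525.4, 81.4, 81.0]
tcp_rot: [-3.141, 0.0, 1.745]
wrist_force: [0.9, 0.9, -0.4]
finger_gap: 0.1
gripper_force: 0.4
```

Request:
{"op": "carry_out", "data": {
  "moves": [
    {"xyz": [-0.1,0,0],"rotation": [0,0,0],"fingers": -1},
    {"xyz": [-0.1,0,0],"rotation": [0,0,0],"fingers": -1},
    {"xyz": [0,0,0],"rotation": [0,0,0],"fingers": -1}
  ]
}}

```text
time_s: 17.77
tcp_pos: [526.1, 77.3, 81.0]
tcp_rot: [-3.141, 0.0, 1.745]
wrist_force: [0.0, 0.3, 0.2]
finger_gap: -0.1
gripper_force: 0.4
```

Request:
{"op": "carry_out", "data": {
  "moves": [
    {"xyz": [-0.1,0,0],"rotation": [0,0,0],"fingers": -1},
    {"xyz": [-0.1,0,0],"rotation": [0,0,0],"fingers": -1},
    {"xyz": [0,0,0],"rotation": [0,0,0],"fingers": -1}
  ]
}}

```text
time_s: 18.02
tcp_pos: [526.8, 73.3, 81.1]
tcp_rot: [-3.141, 0.0, 1.745]
wrist_force: [-0.1, 0.9, -0.0]
finger_gap: 0.2
gripper_force: 0.3
```

Request:
{"op": "carry_out", "data": {
  "moves": [
    {"xyz": [-0.1,0,0],"rotation": [0,0,0],"fingers": -1},
    {"xyz": [-0.05,0,0],"rotation": [0,0,0],"fingers": -1},
    {"xyz": [0,0,0],"rotation": [0,0,0],"fingers": -1}
  ]
}}

```text
time_s: 18.27
tcp_pos: [527.0, 72.4, 81.1]
tcp_rot: [-3.141, -0.003, 1.743]
wrist_force: [-1.1, 9.7, 0.2]
finger_gap: -0.1
gripper_force: 4.9
```

Request:
{"op": "carry_out", "data": {
  "moves": [
    {"xyz": [-0.1,0,0],"rotation": [0,0,0],"fingers": -1},
    {"xyz": [0,0,0],"rotation": [0,0,0],"fingers": -1}
  ]
}}

```text
time_s: 18.43
tcp_pos: [527.0, 72.3, 81.1]
tcp_rot: [-3.141, -0.006, 1.742]
wrist_force: [-1.9, 17.0, 1.3]
finger_gap: -0.3
gripper_force: 9.2
```

Request:
{"op": "carry_out", "data": {
  "moves": [
    {"xyz": [0.3,0,0],"rotation": [0,0,0],"fingers": -1},
    {"xyz": [0.5,0,-0.2],"rotation": [0,0,0],"fingers": -1},
    {"xyz": [0.3,0,-1],"rotation": [0,0,0],"fingers": -1},
    {"xyz": [0,0,-1],"rotation": [0,0,0],"fingers": -1},
    {"xyz": [0,0,-1],"rotation": [0,0,0],"fingers": -1}
  ]
}}

```text
time_s: 18.85
tcp_pos: [523.6, 90.7, 145.9]
tcp_rot: [-3.141, 0.001, 1.746]
wrist_force: [0.3, -0.1, 0.5]
finger_gap: 0.3
gripper_force: 0.0
```

Request:
{"op": "carry_out", "data": {
  "moves": [
    {"xyz": [1,0,-1],"rotation": [0,0,0],"fingers": -1},
    {"xyz": [1,0,-1],"rotation": [0,0,0],"fingers": -1},
    {"xyz": [1,0,-1],"rotation": [0,0,0],"fingers": -1},
    {"xyz": [1,0,0],"rotation": [0,0,0],"fingers": -1},
    {"xyz": [0,0,0],"rotation": [0,0,0],"fingers": -1}
  ]
}}

```text
time_s: 19.27
tcp_pos: [510.7, 172.2, 207.2]
tcp_rot: [3.138, -0.001, 1.747]
wrist_force: [-0.9, 0.2, -0.1]
finger_gap: -0.1
gripper_force: 0.0
```

Run:
```python
from h import *
s=ctrl.read_camera("scene");cv2.imwrite("pics/scene9.png",s);cv2.imwrite("pics/crop9.png",cv2.resize(s[130:310,180:420],(800,600),interpolation=cv2.INTER_CUBIC))
```

```text
(no output)
```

View pics/crop9.png

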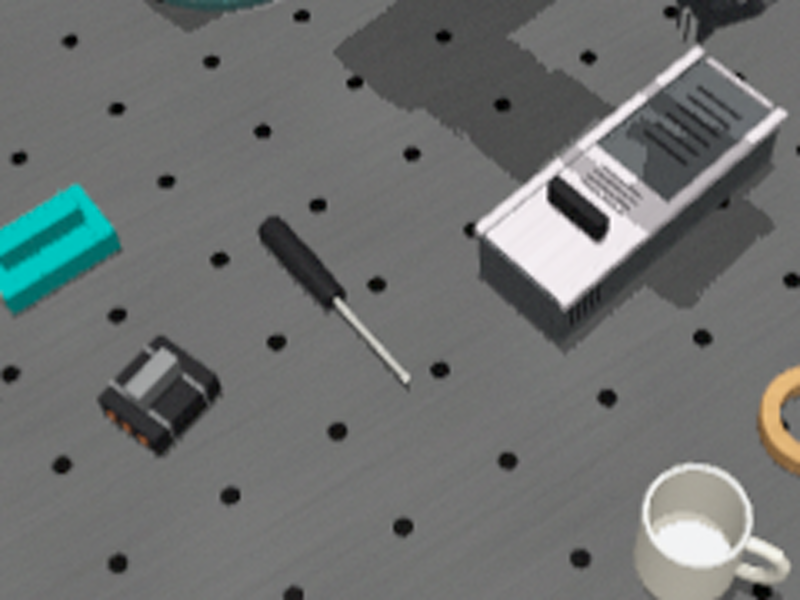

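The cover is fully home (rib at (578,208), plate to the bay end at (520,270)), the bystanders are in place and the arm is clear. I'm handing in.

```bash
python3 -c "
from station import ctrl
print(ctrl.sign_off())"
```

```text
the job is handed in; nothing more can be done
None
```

The job is handed in: the long pack is lying flat in the bay, the cover was pushed to its end stop over it, and the bystanders in the last picture had not moved; the sign-off returned no verdict.

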